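Rebuild the key machine's cutter spindle

TASK

Put the cutter spindle of the key machine back together: slide onto its upright pin first the wide backing flange, then the toothed cutter wheel, then the narrow spacer sleeve, and last the ribbed clamp ring, each lying flat on the one below. Leave the padlock, the bin of key blanks and the brush where they are.

Things in the scene. Friction and masses are not known exactly. Their poses are not given: they have to be found in the camera images.
- flange_center (a point): Backing flange: the widest part, a plain smooth aluminium disc, outer diameter 68 mm, 10 mm thick, about 120 g. Loose, lies flat on the bench (z = 0) at the start. Point: its centre, half-way up; z axis is its axis. Round bore 25 mm right through; both faces alike.
- cutter_center (a point): Cutter wheel: thin steel disc with coarse slanted teeth round its rim, outer diameter 58 mm (the teeth's tips stand up to 2.5 mm further out but do not hinder a grip on the rim), 8 mm thick, about 110 g. Loose, lies flat on the bench (z = 0) at the start. Point: its centre, half-way up; z axis is its axis. Round bore 25 mm right through; both faces alike.
- sleeve_center (a point): Spacer sleeve: the narrowest and tallest part, a tube, smooth aluminium, outer diameter 38 mm, 20 mm tall, about 60 g. Loose, lies flat on the bench (z = 0) at the start. Point: its centre, half-way up; z axis is its axis. Round bore 25 mm right through; both faces alike.
- nut_center (a point): Clamp ring: dark steel ring with coarse bright grip ribs round its side, outer diameter 47 mm, 14 mm thick, about 100 g, slips on without a thread. Loose, lies flat on the bench (z = 0) at the start. Point: its centre, half-way up; z axis is its axis. Round bore 25 mm right through; both faces alike.
- spindle_seat (a point): Seat of the key machine's cutter spindle: centre of the flat top of a fixed steel boss (diameter 44 mm), 30 mm above the bench. A plain upright dark pin, diameter 16 mm, stands 45 mm up from it; its top 7 mm is a cone narrowing to 6 mm. z axis up, along the pin. Stacked in the asked order, the parts' centres lie 5, 14, 28 and 45 mm above this seat.
- spindle_unit: Fixed unit that carries the spindle; origin on the pin's axis at bench level. Grey base: a 100 mm disc, 22 mm high, about the pin, and a plate 94 mm wide, 20 mm high, running to 190 mm along its +x (away from the robot). Black motor housing on it, 106 mm wide, top 54 mm above the bench, from 102 to 190 mm along +x.
- padlock: Bystander: brass padlock lying flat, body 46 x 50 x 22 mm, steel shackle out to 60 mm along its +x. Origin: centre of the body's underside. Leave it alone.
- key_bin: Bystander: grey open bin with key blanks, 110 x 90 x 45 mm. Origin: centre of its underside. Leave it alone.
- brush: Bystander: bench brush lying on the bench, about 200 mm long, handle to its -x, origin near its middle. Leave it alone.
Things that resemble listed ones, but are neither listed nor needed, are in the scene too. Leave any purple, red or yellow look-alike of the part that bears cutter_center alone.

How it is judged (in metres and radians):
On the way, in this order (a step that is already met when the one before it is completed fails the run):
1. the backing flange is on the pin, flat on the seat, and let go (horizontal distance between flange_center and spindle_seat below 0.007 m and z of flange_center in the frame of spindle_seat between 0.002 and 0.008 m and angle between flange_center's own z axis and vertical below 0.12 rad and contact force between flange and the fingers below 0.05 N), for 0.2 s.
2. the cutter wheel is on the pin, flat on the flange, and let go (horizontal distance between cutter_center and spindle_seat below 0.007 m and z of cutter_center in the frame of spindle_seat between 0.011 and 0.017 m and angle between cutter_center's own z axis and vertical below 0.12 rad and contact force between cutter and the fingers below 0.05 N), for 0.2 s.
3. the spacer sleeve is on the pin, flat on the cutter wheel, and let go (horizontal distance between sleeve_center and spindle_seat below 0.007 m and z of sleeve_center in the frame of spindle_seat between 0.025 and 0.031 m and angle between sleeve_center's own z axis and vertical below 0.12 rad and contact force between sleeve and the fingers below 0.05 N), for 0.2 s.
4. the clamp ring is on the pin, flat on the sleeve, and let go (horizontal distance between nut_center and spindle_seat below 0.007 m and z of nut_center in the frame of spindle_seat between 0.042 and 0.048 m and angle between nut_center's own z axis and vertical below 0.12 rad and contact force between nut and the fingers below 0.05 N), for 0.2 s.
At the end, for the whole second after the job is handed in: From the seat upward the pin carries flange, cutter wheel, sleeve and clamp ring, each flat on the one below: each centre within 7 mm of the pin's axis and within 3 mm of its stacked height, tilted less than 0.12 rad, released and at rest (all of step 1 and all of step 2 and all of step 3 and all of step 4 and linear speed of each of flange, cutter, sleeve, nut below 0.02 m/s); the robot touches nothing.
It fails at once if the padlock is moved more than 25 mm (distance of padlock from where it was at the start of the episode above 0.025 m).
It fails at once if the key bin is moved more than 25 mm (distance of key_bin from where it was at the start of the episode above 0.025 m).
It fails at once if the brush is moved more than 25 mm (distance of brush from where it was at the start of the episode above 0.025 m).
It also fails if it takes over 112 s, if anything falls off the work surface, if the arm or the gripper's body presses on something with over 40 N, if the wrist force passes 120 N, or if a joint passes its speed limit or range.

ROBOT

A 6-joint arm with a two-finger parallel gripper is mounted at the origin on the work surface. World frame = base frame: x ahead of the robot, y to its left, z up, the work surface at z = 0. Lengths are in m, angles in degrees, forces in N, time in s.
With the tool pointing down it reaches from about 0.35 to 0.875 m from the base axis. Payload 4.2 kg.
Tool frame: the origin (TCP) lies on the centre line of the jaws, within the pads' length; the fingertips stand 11 mm ahead of it and the grasp point (between the pads) lies 8 mm behind it; y points along the fingers, z is the direction in which the jaws open and shut, and the axes are right-handed (so a half turn about y gives the same grasp; the last joint's range is limited). The gripper opens to 87 mm and grips with 3 to 60 N. Pads are 19 mm wide; open, the fingers measure 117 mm over their backs; the gripper's body (75 mm by 190 mm) begins 51 mm behind the grasp point.
Start: joints at [-58.637, 22.042, 0.453, 0, -68.411, -14.817], TCP at [0.178, -0.599, 0.234] pointing down, gripper open.
Joint ranges: [-179.83, 179.83], [-69.29, 118.12], [-61.27, 80.66], [-181.25, 117.63], [-171.15, -9.14], [-177.46, 177.46]. Speed limits (degrees/s): [159.86, 159.86, 180, 180, 180, 180].

INTERFACE

Orientations are given as a 3x3 rotation matrix whose columns are the frame's x, y, z axes.
In Python, from station import r, optics gives the robot as it stands. The module is installed in compiled form; this text tells all that it offers.
- The arm moves only by the tool step_arm, never from a script. Its argument "moves" is a list that holds one entry, the list of rows, each a list of 7 numbers: the turn, a rotation vector about the tool's x, y, z in rad, then the shift along the tool's x, y, z in cm, then the opening in per cent of the stroke, from 0 (shut) to 100 (fully open). A call has exactly 5 rows; each row is the pose to reach, as a shift and turn from the pose commanded when the call began, along the tool's axes at that moment; what a row does not reach only later rows make up. A row lasts 1/12 s, in which the tool goes at most 41.7 mm and 7.16 degrees, less where a joint would pass 70% of its speed; a pose out of reach is approached as far as the arm can. A call with a gripper value outside its range is refused whole. The fingers move at their own pace and stop on an object; the grip force is fixed at half the most. Time passes only in rows, so rows that repeat a pose let the fingers close, or fill a call up. It gives the time, the measured TCP pose, the force and the opening at its end, in the units of the state.
- r.sense(): the state, without advancing time (a new reading comes with each control period).
- optics.capture(name): name is "side" or "top"; returns a dict with "image" (384x512x3 uint8, red, green, blue), "fov_y" (degrees; the focal length in pixels is half the picture's height over the tangent of half this angle, whatever the lens; pixels are square), "cx", "cy" (the principal point, pixels), "cam_to_world" (4x4, takes a point from camera to world coordinates). Camera axes: x right, y down, z forward; pixel columns grow to the right and rows downward; lengths in m; the calibration is good to about 2 mm. A picture is of the moment at which its call begins. There is no depth.
- r.finish_job(): hands the job in, once; it reports no verdict.
The state is a dict: "time_s": time; "joints": joint angles; "joint_velocities": joint speeds; "effort": joint torques, N m; "tcp_pos": TCP position; "ee_rot": TCP orientation; "wrist_force": force on the tool from outside, world axes, zero at the start; "moment": the same for the moment, N m; "gripper_width": opening from 0.0 (shut) to 1.0 (fully open).
Only numpy, scipy, OpenCV 4.12 (cv2) and the standard library are available. Lean on these libraries where they do the work, as an engineer would, in place of code of your own. Each camera call takes 0.05 s, during which the arm holds its last target.

## Working session

There is one attempt and no reset: what is moved stays moved. The work goes in short steps, Python scripts to look and compute and a tool call to move; the robot and the scene stay as the last step left them, time stands still between calls to the robot, and variables do not carry over. Pictures are saved under pics/ and viewed, and the job is handed in when it is done.

Besides the shell and the picture viewer there is one more tool, called as name([rows], argument=value, ...), one row to a line, values as JSON. step_arm: Moves the arm, as the interface text tells. Its arguments: {"type":"object","properties":{"moves":{"type":"array"}},"required":["moves"]}

```bash
mkdir -p pics; cat > h.py <<'E'
import numpy as np,cv2
from station import r,optics
def cap(n,f=None):
    c=optics.capture(n)
    if f: cv2.imwrite('pics/'+f,cv2.cvtColor(c['image'],cv2.COLOR_RGB2BGR))
    return c
def foc(c): return 192/np.tan(np.radians(c['fov_y'])/2)
def ray(c,u,v,z):
    f=foc(c);T=np.array(c['cam_to_world']);d=T[:3,:3]@np.array([(u-c['cx'])/f,(v-c['cy'])/f,1]);o=T[:3,3]
    return o+d*(z-o[2])/d[2]
def proj(c,p):
    f=foc(c);T=np.array(c['cam_to_world']);q=T[:3,:3].T@(np.array(p)-T[:3,3])
    return q[:2]/q[2]*f+[c['cx'],c['cy']]
E
python3 - <<'E'
from h import *
np.set_printoptions(precision=3,suppress=True)
for n in('side','top'):
    c=cap(n,n+'0.png');print(n,c['fov_y'],c['cx'],c['cy'],np.array(c['cam_to_world']),c['image'].shape)
s=r.sense();print(s)
E
```

```text
side 46.72944867664475 260.37890762369364 190.66415709689696 [[-0.994 -0.078  0.078  0.422]
 [-0.108  0.519 -0.848  0.84 ]
 [ 0.026 -0.851 -0.525  0.595]
 [ 0.     0.     0.     1.   ]] (384, 512, 3)
top 42.94120157431807 261.877182081601 189.70300898926146 [[-0.002 -0.996  0.088  0.372]
 [-1.     0.003  0.012 -0.011]
 [-0.013 -0.088 -0.996  1.178]
 [ 0.     0.     0.     1.   ]] (384, 512, 3)
{'time_s': 0.1, 'joints': array([-58.637,  22.087,   0.388,  -0.024, -68.412, -14.815]), 'joint_velocities': array([-0.069, -0.102,  0.174,  0.168, -0.054,  0.026]), 'effort': array([ -0.   , -39.169,  18.794,   4.232,   0.013,  -0.   ]), 'tcp_pos': array([ 0.178, -0.599,  0.233]), 'ee_rot': array([[ 0.959, -0.001, -0.285],
       [ 0.285,  0.002,  0.959],
       [-0.   , -1.   ,  0.002]]), 'wrist_force': array([0.725, 0.388, 0.225]), 'moment': array([ 0.037, -0.016, -0.019]), 'gripper_width': 1.0030522036287326}
```

View pics/top0.png

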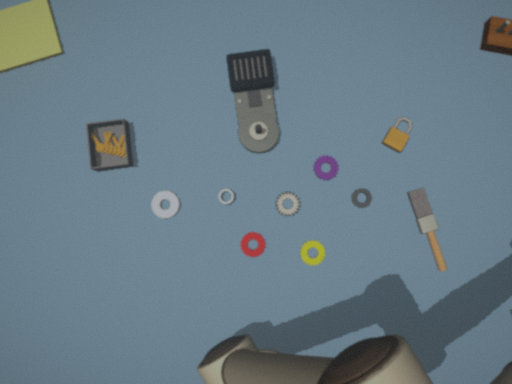

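View pics/side0.png

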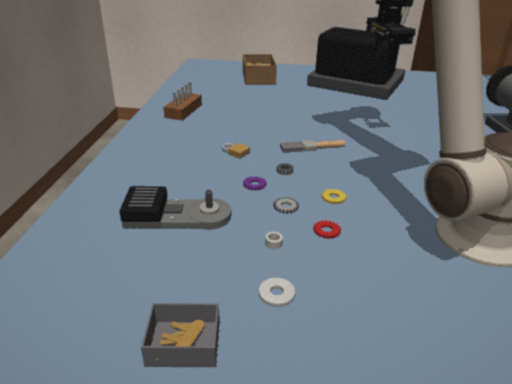

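The top view shows the flange as the wide white disc at (165,204) and the sleeve as the small ring at (227,196). The cutter is the plain steel toothed ring at (288,204), the clamp ring is the dark one at (361,198), and the spindle is at (258,129). What could be taken for the cutter: the purple (326,168), red (253,244) and yellow (313,253) rings, and also the flange and clamp ring. I choose the uncoloured toothed ring at (288,204), and a close crop will check it.

```bash
cat > seg.py <<'E'
from h import *
def fit(c,u,v,h=22,lo=None):
    im=c['image'].astype(float);
    u,v=int(u),int(v);y0,x0=max(v-h,0),max(u-h,0)
    p=im[y0:v+h,x0:u+h]
    bg=np.median(np.concatenate([p[0],p[-1],p[:,0],p[:,-1]]),0)
    m=(np.linalg.norm(p-bg,axis=2)>28).astype(np.uint8)
    cs,_=cv2.findContours(m,cv2.RETR_EXTERNAL,cv2.CHAIN_APPROX_NONE)
    k=max(cs,key=cv2.contourArea);e=cv2.fitEllipse(k)
    hull=cv2.minAreaRect(k)
    return (e[0][0]+x0,e[0][1]+y0),e[1],hull[1]
E
python3 - <<'E'
from seg import *
np.set_printoptions(precision=4,suppress=True)
t=cap('top');s=cap('side')
A=dict(flange=((165,204),(277,291),.010),sleeve=((227,196),(274,240),.020),cutter=((288,204),(286,205),.008),nut=((361,198),(285,169),.014))
for k,(a,b,hh) in A.items():
    ra=fit(t,*a); rb=fit(s,*b,h=24)
    print(k,np.round(ra[0],1),np.round(ra[1],1),ray(t,*ra[0],hh*.6),'side',np.round(rb[0],1),np.round(rb[1],1),ray(s,*rb[0],hh*.55))
    f=foc(t)
b=t['image'];g=cv2.cvtColor(b,cv2.COLOR_RGB2BGR)
cr=[cv2.resize(g[v-25:v+25,u-25:u+25],(260,260),interpolation=cv2.INTER_CUBIC) for u,v in((165,204),(227,196),(288,204),(361,198),(258,129))]
g2=cv2.cvtColor(s['image'],cv2.COLOR_RGB2BGR)
cr.append(cv2.resize(g2[180:230,185:235],(260,260),interpolation=cv2.INTER_CUBIC))
cv2.imwrite('pics/crop.png',np.vstack([np.hstack(cr[:3]),np.hstack(cr[3:])]))
E
```

```text
flange [165.1 204.1] [26.4 28.8] [0.4414 0.2369 0.006 ] side [276.5 291.7] [28.9 36.5] [0.4417 0.2373 0.0055]
sleeve [226.7 196.4] [14.7 18. ] [0.4591 0.0878 0.012 ] side [273.5 239.8] [17.9 18.3] [0.4597 0.0904 0.011 ]
cutter [287.5 203.4] [23.8 24.8] [ 0.4423 -0.0582  0.0048] side [285.7 205.2] [16.  26.3] [ 0.4421 -0.0567  0.0044]
nut [361.2 197.5] [19.6 20.6] [ 0.4556 -0.2345  0.0084] side [292.8 148.2] [ 7.1 37.7] [ 0.4393 -0.3643  0.0077]
```

View pics/crop.png

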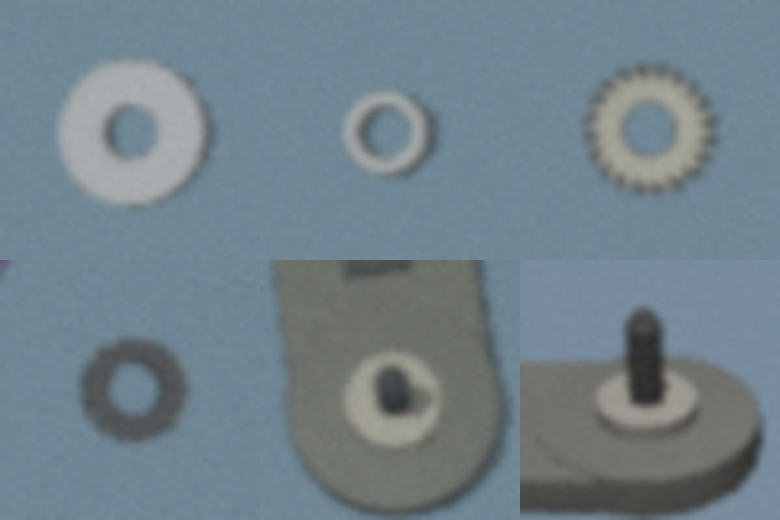

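The crops show the white flange, the tall bright sleeve, a cream toothed cutter, the dark ribbed ring, and the pin on its boss (top ~258,129). The cutter choice holds up. Next I measure the spindle and refine the parts with brightness masks.

```bash
python3 - <<'E'
from seg import *
np.set_printoptions(precision=4,suppress=True)
t=cap('top');s=cap('side')
def bright(c,u,v,h,z,thr=None,inv=False):
    g=cv2.cvtColor(c['image'],cv2.COLOR_RGB2HSV).astype(float)
    p=c['image'][v-h:v+h,u-h:u+h].astype(float)
    if thr is None: m=(p[...,2]-p[...,0]<22)&(p.mean(2)>125)
    else: m=p.mean(2)<thr
    m=m.astype(np.uint8)
    cs,_=cv2.findContours(m,cv2.RETR_EXTERNAL,cv2.CHAIN_APPROX_NONE)
    k=cv2.convexHull(max(cs,key=cv2.contourArea));(x,y),r_=cv2.minEnclosingCircle(k);e=cv2.fitEllipse(k)
    P=(e[0][0]+u-h,e[0][1]+v-h)
    return np.round(P,1),np.round(e[1],1),ray(c,*P,z)
for n,a,b,z in(('flange',(165,204),(277,291),.01),('sleeve',(227,196),(274,238),.02),('cutter',(288,204),(286,204),.008),('boss',(258,130),(209,208),.03)):
    h=13 if n=='boss' else 20
    print(n,*bright(t,*a,h,z),*bright(s,*b,h,z))
print('nut',*bright(t,361,198,16,.012,105),*bright(s,285,169,14,.007,105))
# px scale
print(foc(t)/1.17,foc(s)/.9)
# pin tip dark in top and side
for p in [(.6,.015,.03),(.6,.015,.075)]: print(proj(t,p),proj(s,p))
E
```

```text
flange [164.8 203.9] [27.8 28.7] [0.4416 0.2367 0.01  ] [276.6 290.4] [27.1 37. ] [0.4417 0.2385 0.01  ]
sleeve [225.6 195.9] [15.3 16.2] [0.4596 0.0897 0.02  ] [273.7 236.6] [11.8 17.7] [0.4596 0.0911 0.02  ]
cutter [287.4 203.7] [21.2 22. ] [ 0.4413 -0.0577  0.008 ] [285.5 203.7] [11.4 19.2] [ 0.4427 -0.0578  0.008 ]
boss [258.1 130.2] [18.2 18.9] [0.6157 0.0119 0.03  ] [208.8 205.9] [10.8 19.1] [0.6153 0.0106 0.03  ]
nut [361.2 197.5] [19.3 20.2] [ 0.4553 -0.2336  0.012 ] [284.5 168.9] [11.9 17.4] [ 0.4559 -0.2332  0.007 ]
417.2263168449042 493.81816756394943
[256.8178 136.7561] [215.0682 207.4786]
[256.3665 132.9045] [214.5099 190.6315]
```

step_arm([
  [[0,0.06,0,3,0.5,0.1,100],[0,0.12,0,6,1,0.2,100],[0,0.18,0,9,1.5,0.3,100],[0,0.24,0,12,2,0.4,100],[0,0.289,0,15.8,2.5,0.5,100]],
])

```text
time_s: 0.72
tcp_pos: [0.3284, -0.5489, 0.2084]
ee_rot: [[1.0, -0.0, 0.005], [-0.005, 0.0, 1.0], [-0.0, -1.0, 0.0]]
wrist_force: [0.4, -0.5, -0.5]
gripper_width: 0.996
```

step_arm([
  [[0,-0.005,0,1.5,1,4,100],[0,-0.005,0,3,2,8,100],[0,-0.005,0,5,3,12,100],[0,-0.005,0,7,4,16,100],[0,-0.005,0,9,5,20,100]],
])

```text
time_s: 1.13
tcp_pos: [0.4112, -0.3623, 0.1619]
ee_rot: [[1.0, 0.0, -0.005], [0.005, -0.0, 1.0], [0.0, -1.0, -0.0]]
wrist_force: [1.8, -0.1, 0.5]
gripper_width: 0.996
```

step_arm([
  [[0,0,0,0.5,1,4,100],[0,0,0,1,2,8,100],[0,0,0,1.5,3,12,100],[0,0,0,2,3,16,100],[0,0,0,2.3,3,20,100]],
])

```text
time_s: 1.55
tcp_pos: [0.4326, -0.1621, 0.1318]
ee_rot: [[1.0, -0.001, -0.005], [0.005, -0.0, 1.0], [-0.001, -1.0, -0.0]]
wrist_force: [0.9, 0.1, 0.4]
gripper_width: 1.003
```

step_arm([
  [[0,0,0,0,0,4,100],[0,0,0,0,0,8,100],[0,0,0,0,0,12,100],[0,0,0,0,0,16,100],[0,0,0,0,0,20,100]],
])

```text
time_s: 1.97
tcp_pos: [0.4315, 0.0381, 0.1326]
ee_rot: [[1.0, 0.001, -0.005], [0.005, 0.0, 1.0], [0.001, -1.0, 0.0]]
wrist_force: [1.0, 0.4, -0.5]
gripper_width: 0.995
```

step_arm([
  [[0,0,0,0,0,4,100],[0,0,0,0,0,8,100],[0,0,0,0,0,12,100],[0,0,0,0,0,16,100],[0,0,0,0,0,18.6,100]],
])

```text
time_s: 2.38
tcp_pos: [0.4311, 0.2257, 0.1327]
ee_rot: [[1.0, 0.002, -0.007], [0.007, 0.001, 1.0], [0.002, -1.0, 0.001]]
wrist_force: [0.1, -1.4, 0.7]
gripper_width: 1.001
```

step_arm([
  [[0,0.005,0,1.05,3,0.5,100],[0,0.005,0,1.05,6,1,100],[0,0.005,0,1.05,7,1,100],[0,0.005,0,1.05,7,1,100],[0,0.005,0,1.05,7,1,100]],
])

```text
time_s: 2.8
tcp_pos: [0.4414, 0.232, 0.062]
ee_rot: [[1.0, -0.001, -0.0], [0.0, -0.001, 1.0], [-0.001, -1.0, -0.001]]
wrist_force: [-0.1, 0.4, 0.6]
gripper_width: 1.0
```

```bash
python3 - <<'E'
from h import *
cap('side','s1.png');print(r.sense()['tcp_pos'])
E
```

```text
[0.4419049  0.23244123 0.06288761]
```

View pics/s1.png

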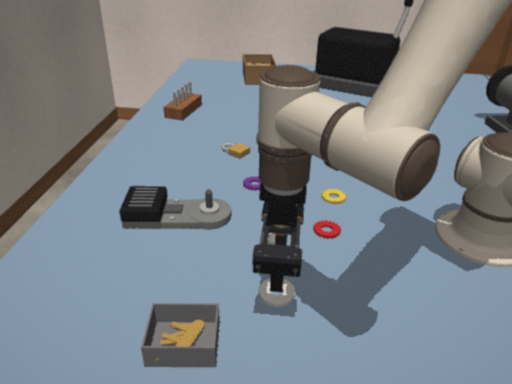

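The gripper is centred over the flange at (277,291) with nothing in the way, so I descend.

step_arm([
  [[0,0,0,0,1.5,0.5,100],[0,0,0,0,3,0.5,100],[0,0,0,0,4,0.5,100],[0,0,0,0,4.9,0.5,100],[0,0,0,0,4.9,0.5,100]],
])

```text
time_s: 3.27
tcp_pos: [0.4413, 0.2368, 0.0129]
ee_rot: [[1.0, -0.0, 0.001], [-0.001, -0.0, 1.0], [-0.0, -1.0, -0.0]]
wrist_force: [-0.1, -0.3, 0.7]
gripper_width: 1.002
```

step_arm([
  [[0,0,0,0,0,0,60],[0,0,0,0,0,0,60],[0,0,0,0,0,0,60],[0,0,0,0,0,0,60],[0,0,0,0,0,0,60]],
])

```text
time_s: 3.68
tcp_pos: [0.4417, 0.2373, 0.014]
ee_rot: [[1.0, 0.001, 0.0], [-0.0, 0.001, 1.0], [0.001, -1.0, 0.001]]
wrist_force: [-0.8, -0.8, 3.7]
gripper_width: 0.77
```

step_arm([
  [[0,0,0,0,-3,0,60],[0,0,0,0,-6,0,60],[0,0,0,0,-9,0,60],[0,0,0,0,-11,0,60],[0,0,0,0,-11,0,60]],
])

```text
time_s: 4.1
tcp_pos: [0.4436, 0.2391, 0.1279]
ee_rot: [[1.0, 0.007, -0.001], [0.001, 0.007, 1.0], [0.007, -1.0, 0.007]]
wrist_force: [-0.1, 0.6, 0.4]
gripper_width: 0.77
```

step_arm([
  [[0,0,0,2,0,-3,60],[0,0,0,4,0,-6,60],[0,0,0,6,0,-9,60],[0,0,0,8,0,-12,60],[0,0,0,10,0,-15,60]],
])

```text
time_s: 4.52
tcp_pos: [0.5413, 0.0855, 0.1221]
ee_rot: [[1.0, -0.002, -0.0], [0.0, -0.0, 1.0], [-0.002, -1.0, -0.0]]
wrist_force: [-0.2, 0.5, -1.0]
gripper_width: 0.765
```

step_arm([
  [[0,0,0,2,0,-2,60],[0,0,0,4,0,-4,60],[0,0,0,6,0,-6,60],[0,0,0,7.4,0,-7.6,60],[0,0,0,7.4,0,-7.6,60]],
])

```text
time_s: 4.93
tcp_pos: [0.6169, 0.0082, 0.1214]
ee_rot: [[1.0, -0.001, 0.004], [-0.004, -0.001, 1.0], [-0.001, -1.0, -0.001]]
wrist_force: [-0.0, -0.1, -0.5]
gripper_width: 0.773
```

step_arm([
  [[0,0,0,0,0,0,60],[0,0,0,0,0,0,60],[0,0,0,0,0,0,60],[0,0,0,0,0,0,60],[0,0,0,0,0,0,60]],
])

```text
time_s: 5.35
tcp_pos: [0.6149, 0.0119, 0.1234]
ee_rot: [[1.0, -0.0, -0.001], [0.001, 0.0, 1.0], [-0.0, -1.0, 0.0]]
wrist_force: [1.0, -0.6, -1.1]
gripper_width: 0.771
```

```bash
python3 - <<'E'
from h import *
c=cap('side');t=cap('top')
f=lambda c,u,v:cv2.resize(cv2.cvtColor(c['image'],cv2.COLOR_RGB2BGR)[v-60:v+60,u-60:u+60],(400,400),interpolation=cv2.INTER_CUBIC)
cv2.imwrite('pics/s2.png',np.hstack([f(c,210,180),f(t,258,130)]));print(r.sense()['tcp_pos'])
E
```

```text
[0.6150752  0.01168518 0.123469  ]
```

View pics/s2.png

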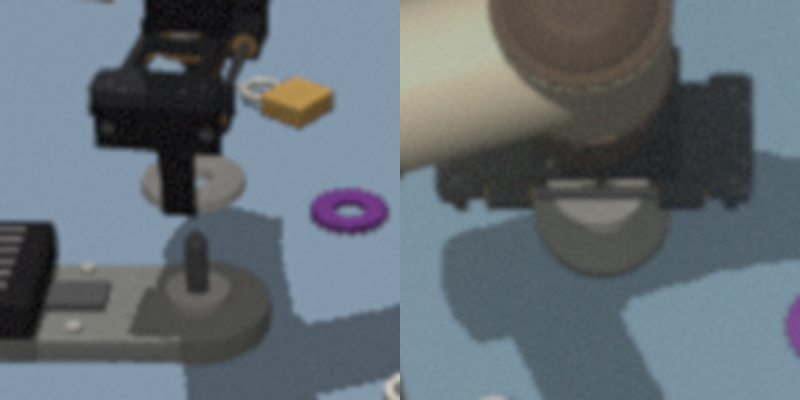

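```bash
python3 - <<'E'
from h import *
c=cap('side');t=cap('top')
p=r.sense()['tcp_pos'];print(p)
z=p[2]-.009 # centre
for cc,n in((c,'side'),(t,'top')):
    g=cv2.cvtColor(cc['image'],cv2.COLOR_RGB2BGR)
    u,v=proj(cc,p).astype(int)
    for dx,col in((0,(0,255,0)),(-.005,(0,0,255)),(-.01,(255,0,0))):
        for zz in(z+.005,):
            a=np.linspace(0,6.28,60);q=np.array([proj(cc,(p[0]+dx+.034*np.cos(k),p[1]+.034*np.sin(k),zz)) for k in a])
            pts=((q-[u-40,v-40])*5).astype(int)
            if dx==0: big=cv2.resize(g[v-40:v+40,u-40:u+40],(400,400),interpolation=cv2.INTER_CUBIC)
            cv2.polylines(big,[pts],True,col,1)
    if n=='side': b1=big
cv2.imwrite('pics/s3.png',np.hstack([b1,big]))
E
```

```text
[0.61523556 0.01145335 0.12344193]
```

View pics/s3.png

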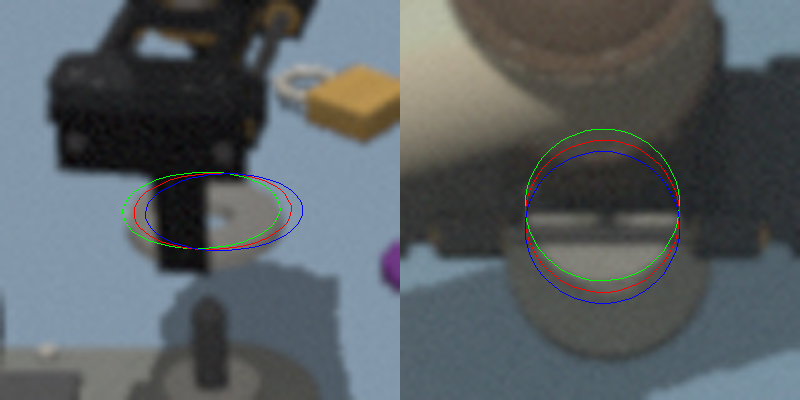

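The rim overlay puts the flange centre about 2–3 mm nearer the robot than the TCP. The bore has 4.5 mm of clearance, so I correct by +1.5 mm in x and lower.

step_arm([
  [[0,0,0,0.17,1.2,0,60],[0,0,0,0.17,2.4,0,60],[0,0,0,0.17,3.6,0,60],[0,0,0,0.17,4.6,0,60],[0,0,0,0.17,5,0,60]],
])

```text
time_s: 5.97
tcp_pos: [0.6158, 0.0108, 0.0707]
ee_rot: [[1.0, -0.004, 0.001], [-0.001, -0.001, 1.0], [-0.004, -1.0, -0.001]]
wrist_force: [0.2, 0.4, -1.1]
gripper_width: 0.77
```

```bash
python3 - <<'E'
from h import *
c=cap('side');s=r.sense();print(s['tcp_pos'],s['wrist_force'],s['gripper_width'])
f=lambda c,u,v:cv2.resize(cv2.cvtColor(c['image'],cv2.COLOR_RGB2BGR)[v-50:v+50,u-50:u+50],(500,500),interpolation=cv2.INTER_CUBIC)
cv2.imwrite('pics/s4.png',f(c,210,190))
E
```

```text
[0.61579327 0.01081371 0.07070451] [ 0.27640604 -0.08725063 -1.78069169] 0.7736484717443575
```

View pics/s4.png

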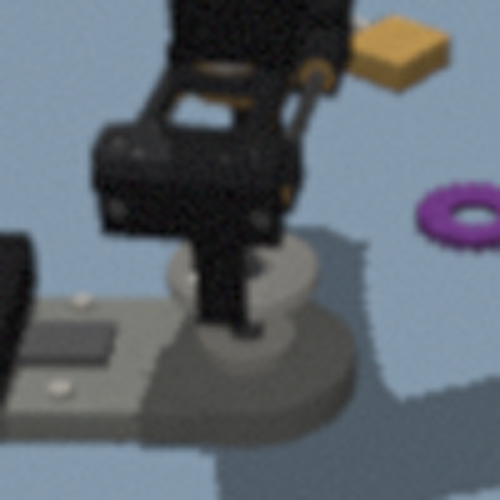

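The pin shows inside the bore and there is no contact force. I continue down.

step_arm([
  [[0,0,0,0,0.7,0,60],[0,0,0,0,1.4,0,60],[0,0,0,0,2.1,0,60],[0,0,0,0,2.5,0,60],[0,0,0,0,2.5,0,60]],
])

```text
time_s: 6.43
tcp_pos: [0.6163, 0.0109, 0.047]
ee_rot: [[1.0, -0.002, 0.0], [-0.0, -0.0, 1.0], [-0.002, -1.0, -0.0]]
wrist_force: [-0.1, 0.1, -1.7]
gripper_width: 0.766
```

step_arm([
  [[0,0,0,0,0.15,0,60],[0,0,0,0,0.15,0,60],[0,0,0,0,0.15,0,80],[0,0,0,0,0.15,0,90],[0,0,0,0,0.15,0,90]],
])

```text
time_s: 6.85
tcp_pos: [0.6175, 0.0111, 0.0473]
ee_rot: [[1.0, 0.001, 0.0], [-0.0, 0.0, 1.0], [0.001, -1.0, 0.0]]
wrist_force: [0.9, -0.4, 0.1]
gripper_width: 0.865
```

step_arm([
  [[0,0,0,0,0,0,95],[0,0,0,0,0,0,95],[0,0,0,0,-2,0,95],[0,0,0,0,-5,0,95],[0,0,0,0,-8,0,95]],
])

```text
time_s: 7.27
tcp_pos: [0.6164, 0.0109, 0.1269]
ee_rot: [[1.0, -0.003, 0.0], [-0.0, -0.001, 1.0], [-0.003, -1.0, -0.001]]
wrist_force: [1.1, -0.2, 1.0]
gripper_width: 0.95
```

step_arm([
  [[0,0,0,-3.5,0,-1.4,95],[0,0,0,-7,0,-2.8,95],[0,0,0,-10.5,0,-4.2,95],[0,0,0,-14,0,-5.6,95],[0,0,0,-17.4,0,-6.9,95]],
])

```text
time_s: 7.68
tcp_pos: [0.4411, -0.0585, 0.1269]
ee_rot: [[1.0, 0.0, 0.0], [-0.0, 0.0, 1.0], [0.0, -1.0, 0.0]]
wrist_force: [0.9, -0.3, 0.6]
gripper_width: 0.948
```

step_arm([
  [[0,0,0,0,1.5,0,90],[0,0,0,0,3,0,90],[0,0,0,0,5,0,90],[0,0,0,0,6,0,90],[0,0,0,0,6,0,90]],
])

```text
time_s: 8.1
tcp_pos: [0.4415, -0.0582, 0.0652]
ee_rot: [[1.0, -0.004, 0.001], [-0.001, -0.001, 1.0], [-0.004, -1.0, -0.001]]
wrist_force: [-1.0, 0.7, -0.2]
gripper_width: 0.9
```

```bash
python3 - <<'E'
from h import *
c=cap('side');t=cap('top');s=r.sense();print(s['tcp_pos'],s['wrist_force'],s['gripper_width'])
f=lambda c,u,v:cv2.resize(cv2.cvtColor(c['image'],cv2.COLOR_RGB2BGR)[v-40:v+40,u-40:u+40],(400,400),interpolation=cv2.INTER_CUBIC)
cv2.imwrite('pics/s5.png',np.hstack([f(c,210,200),f(t,258,130)]))
E
```

```text
[ 0.44329278 -0.05790153  0.06698173] [1.00215133 0.87519659 0.29777572] 0.8996642660225219
```

View pics/s5.png

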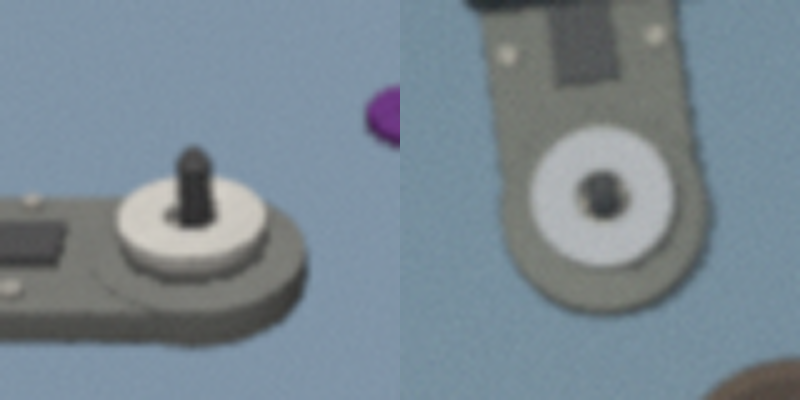

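The flange lies flat on the seat with the pin through it, centred at about (258.4,129.4) in the top view, within ~1 mm of the axis. Now the cutter.

step_arm([
  [[0,0,0,0,1.5,0,90],[0,0,0,0,3,0,90],[0,0,0,0,4.3,0,90],[0,0,0,0,5.3,0,90],[0,0,0,0,5.3,0,90]],
])

```text
time_s: 8.62
tcp_pos: [0.4428, -0.0579, 0.0132]
ee_rot: [[1.0, -0.002, 0.0], [-0.0, -0.0, 1.0], [-0.002, -1.0, -0.0]]
wrist_force: [0.0, 1.1, 0.1]
gripper_width: 0.897
```

step_arm([
  [[0,0,0,0,0,0,50],[0,0,0,0,0,0,50],[0,0,0,0,0,0,50],[0,0,0,0,0,0,50],[0,0,0,0,0,0,50]],
])

```text
time_s: 9.03
tcp_pos: [0.4436, -0.0578, 0.0145]
ee_rot: [[1.0, 0.002, -0.0], [0.0, 0.0, 1.0], [0.002, -1.0, 0.0]]
wrist_force: [-0.3, -0.3, 3.4]
gripper_width: 0.644
```

step_arm([
  [[0,0,0,0,-1,0,50],[0,0,0,0,-4,0,50],[0,0,0,0,-7,0,50],[0,0,0,0,-10,0,50],[0,0,0,0,-11,0,50]],
])

```text
time_s: 9.45
tcp_pos: [0.4451, -0.0576, 0.1279]
ee_rot: [[1.0, 0.008, -0.001], [0.001, 0.001, 1.0], [0.008, -1.0, 0.001]]
wrist_force: [0.1, 0.8, -1.8]
gripper_width: 0.641
```

step_arm([
  [[0,0,0,3.5,0,1.4,50],[0,0,0,7,0,2.8,50],[0,0,0,10.5,0,4.2,50],[0,0,0,14,0,5.6,50],[0,0,0,17.3,0,6.9,50]],
])

```text
time_s: 9.87
tcp_pos: [0.6173, 0.0118, 0.1236]
ee_rot: [[1.0, -0.0, 0.0], [-0.0, 0.0, 1.0], [-0.0, -1.0, 0.0]]
wrist_force: [-0.2, 0.3, -1.6]
gripper_width: 0.642
```

step_arm([
  [[0,0,0,0,0,0,50],[0,0,0,0,0,0,50],[0,0,0,0,0,0,50],[0,0,0,0,0,0,50],[0,0,0,0,0,0,50]],
])

```text
time_s: 10.28
tcp_pos: [0.6149, 0.0105, 0.124]
ee_rot: [[1.0, -0.0, 0.001], [-0.001, -0.0, 1.0], [-0.0, -1.0, -0.0]]
wrist_force: [0.6, 0.3, -1.0]
gripper_width: 0.645
```

```bash
cat > ov.py <<'E'
from h import *
import sys
R,top,fn=float(sys.argv[1]),float(sys.argv[2]),sys.argv[3]  # radius, z of part top rel. TCP
c=cap('side');t=cap('top')
s=r.sense();p=s['tcp_pos'];print(p,s['gripper_width'],s['wrist_force'])
o=[]
for cc in(c,t):
    g=cv2.cvtColor(cc['image'],cv2.COLOR_RGB2BGR)
    u,v=proj(cc,p).astype(int)
    big=cv2.resize(g[v-40:v+40,u-40:u+40],(400,400),interpolation=cv2.INTER_CUBIC)
    for dx,col in((0,(0,255,0)),(-.005,(0,0,255)),(.005,(255,0,0))):
        q=np.array([proj(cc,(p[0]+dx+R*np.cos(k),p[1]+R*np.sin(k),p[2]+top)) for k in np.linspace(0,6.28,60)])
        cv2.polylines(big,[((q-[u-40,v-40]+.5)*5).astype(int)],True,col,1)
    o.append(big)
cv2.imwrite('pics/'+fn,np.hstack(o))
E
python3 ov.py .029 -.0065 s6.png
```

```text
[0.61532663 0.01066939 0.12423495] 0.6425059210463379 [ 0.28170767  0.55926511 -1.8488388 ]
```

View pics/s6.png

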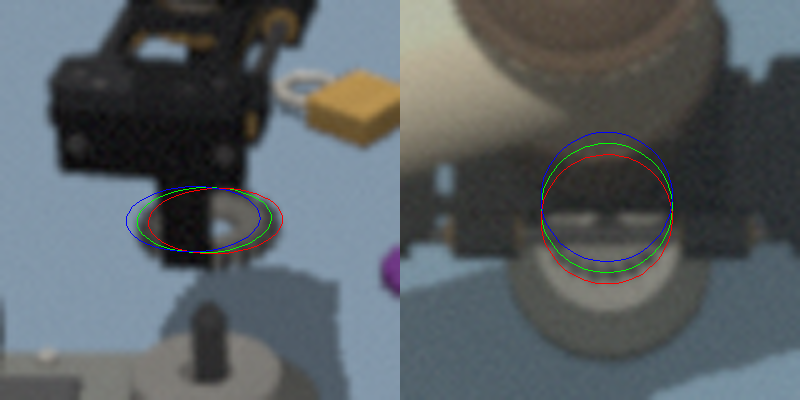

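The cutter is held level and sits about 2 mm toward the robot from the TCP, as the pick position also implies. I apply +1.8 mm in x and lower.

step_arm([
  [[0,0,0,0.18,1,0.05,50],[0,0,0,0.18,2,0.05,50],[0,0,0,0.18,3,0.05,50],[0,0,0,0.18,4,0.05,50],[0,0,0,0.18,4.5,0.05,50]],
])

```text
time_s: 10.8
tcp_pos: [0.6165, 0.0113, 0.0761]
ee_rot: [[1.0, -0.004, 0.001], [-0.001, -0.001, 1.0], [-0.004, -1.0, -0.001]]
wrist_force: [-0.6, -0.1, -2.6]
gripper_width: 0.641
```

```bash
python3 ov.py .029 -.0065 s7.png
```

```text
[0.61675432 0.01132431 0.07672459] 0.6475302046189396 [-0.07824774  0.19374415 -1.17237107]
```

View pics/s7.png

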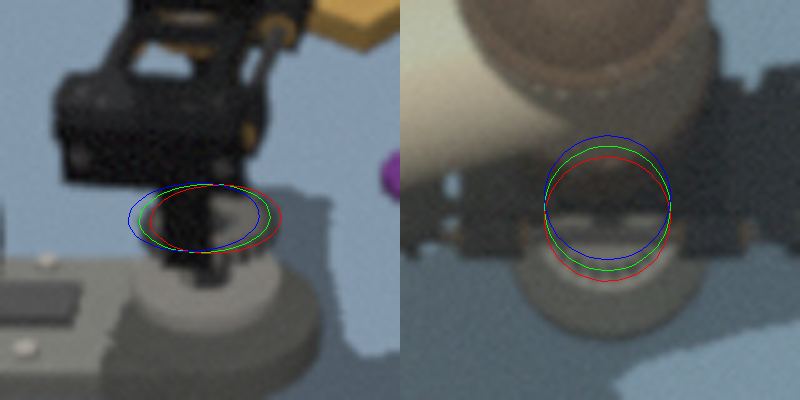

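The cutter is on the pin with no contact, so I continue down to 1–2 mm above the flange.

step_arm([
  [[0,0,0,0,0.6,0,50],[0,0,0,0,1.2,0,50],[0,0,0,0,1.8,0,50],[0,0,0,0,2.1,0,50],[0,0,0,0,2.1,0,50]],
])

```text
time_s: 11.32
tcp_pos: [0.6172, 0.0114, 0.0567]
ee_rot: [[1.0, -0.002, 0.0], [-0.0, -0.0, 1.0], [-0.002, -1.0, -0.0]]
wrist_force: [0.0, 0.1, -1.4]
gripper_width: 0.644
```

step_arm([
  [[0,0,0,0,0.1,0,50],[0,0,0,0,0.1,0,50],[0,0,0,0,0.1,0,70],[0,0,0,0,0.1,0,85],[0,0,0,0,0.1,0,85]],
])

```text
time_s: 11.73
tcp_pos: [0.6183, 0.0117, 0.0573]
ee_rot: [[1.0, 0.001, -0.0], [0.0, 0.0, 1.0], [0.001, -1.0, 0.0]]
wrist_force: [0.4, -0.1, -0.4]
gripper_width: 0.776
```

step_arm([
  [[0,0,0,0,0,0,85],[0,0,0,0,0,0,85],[0,0,0,0,-2,0,85],[0,0,0,0,-5,0,85],[0,0,0,0,-7.5,0,85]],
])

```text
time_s: 12.15
tcp_pos: [0.6178, 0.0114, 0.1328]
ee_rot: [[1.0, -0.0, -0.0], [0.0, -0.001, 1.0], [-0.0, -1.0, -0.001]]
wrist_force: [1.2, 0.7, 0.6]
gripper_width: 0.848
```

step_arm([
  [[0,0,0,-3.2,0,1.6,75],[0,0,0,-6.4,0,3.2,75],[0,0,0,-9.6,0,4.8,75],[0,0,0,-12.8,0,6.4,75],[0,0,0,-15.8,0,7.9,75]],
])

```text
time_s: 12.57
tcp_pos: [0.4582, 0.0909, 0.1319]
ee_rot: [[1.0, 0.0, 0.001], [-0.001, 0.0, 1.0], [0.0, -1.0, 0.0]]
wrist_force: [0.2, -0.2, 0.4]
gripper_width: 0.749
```

step_arm([
  [[0,0,0,0,1.5,0,75],[0,0,0,0,3,0,75],[0,0,0,0,5,0,75],[0,0,0,0,6,0,75],[0,0,0,0,6,0,75]],
])

```text
time_s: 12.98
tcp_pos: [0.4584, 0.09, 0.07]
ee_rot: [[1.0, -0.004, 0.0], [-0.0, -0.002, 1.0], [-0.004, -1.0, -0.002]]
wrist_force: [0.4, 0.2, -0.8]
gripper_width: 0.747
```

```bash
python3 - <<'E'
from h import *
c=cap('side');t=cap('top');s=r.sense();print(s['tcp_pos'],s['wrist_force'],s['gripper_width'])
f=lambda c,u,v:cv2.resize(cv2.cvtColor(c['image'],cv2.COLOR_RGB2BGR)[v-40:v+40,u-40:u+40],(400,400),interpolation=cv2.INTER_CUBIC)
cv2.imwrite('pics/s8.png',np.hstack([f(c,210,200),f(t,258,130)]))
E
```

```text
[0.46009183 0.09066598 0.07196337] [-0.10874475 -0.65862284 -0.18185525] 0.7504990094978953
```

View pics/s8.png

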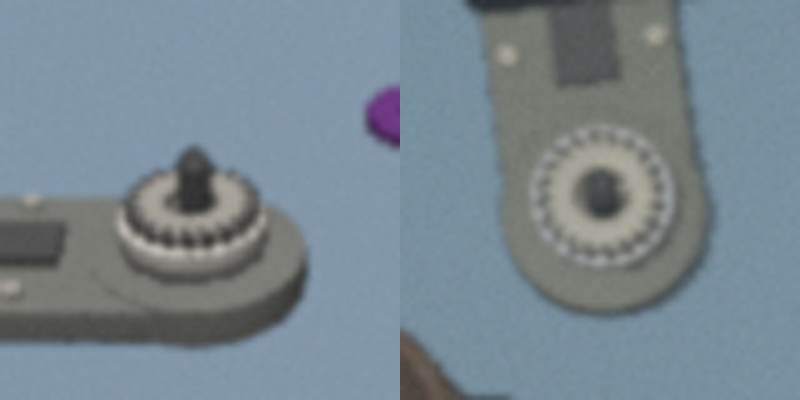

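The cutter lies flat and concentric on the flange in both views. Now the sleeve.

step_arm([
  [[0,0,0,0,1.5,0,70],[0,0,0,0,3,0,70],[0,0,0,0,4.3,0,70],[0,0,0,0,5.7,0,70],[0,0,0,0,5.7,0,70]],
])

```text
time_s: 13.5
tcp_pos: [0.4593, 0.0902, 0.0137]
ee_rot: [[1.0, -0.002, 0.001], [-0.001, -0.001, 1.0], [-0.002, -1.0, -0.001]]
wrist_force: [-1.1, -0.1, 0.8]
gripper_width: 0.7
```

step_arm([
  [[0,0,0,0,0,0,30],[0,0,0,0,0,0,30],[0,0,0,0,0,0,30],[0,0,0,0,0,0,30],[0,0,0,0,0,0,30]],
])

```text
time_s: 13.92
tcp_pos: [0.4603, 0.0908, 0.0155]
ee_rot: [[1.0, 0.001, 0.0], [-0.0, 0.001, 1.0], [0.001, -1.0, 0.001]]
wrist_force: [-1.0, 1.3, 3.9]
gripper_width: 0.413
```

step_arm([
  [[0,0,0,0,-1,0,30],[0,0,0,0,-4,0,30],[0,0,0,0,-7,0,30],[0,0,0,0,-10,0,30],[0,0,0,0,-11,0,30]],
])

```text
time_s: 14.33
tcp_pos: [0.4619, 0.0915, 0.1292]
ee_rot: [[1.0, 0.007, -0.001], [0.001, 0.003, 1.0], [0.007, -1.0, 0.003]]
wrist_force: [0.8, 0.5, -0.9]
gripper_width: 0.416
```

step_arm([
  [[0,0,0,3.2,0,-1.6,30],[0,0,0,6.4,0,-3.2,30],[0,0,0,9.6,0,-4.8,30],[0,0,0,12.8,0,-6.4,30],[0,0,0,15.6,0,-7.9,30]],
])

```text
time_s: 14.75
tcp_pos: [0.6174, 0.0106, 0.1249]
ee_rot: [[1.0, 0.001, 0.0], [-0.0, 0.0, 1.0], [0.001, -1.0, 0.0]]
wrist_force: [0.1, 0.9, -0.6]
gripper_width: 0.413
```

step_arm([
  [[0,0,0,0,0,0,30],[0,0,0,0,0,0,30],[0,0,0,0,0,0,30],[0,0,0,0,0,0,30],[0,0,0,0,0,0,30]],
])

```text
time_s: 15.17
tcp_pos: [0.6149, 0.0122, 0.1251]
ee_rot: [[1.0, -0.0, -0.001], [0.001, 0.0, 1.0], [-0.0, -1.0, 0.0]]
wrist_force: [-0.0, -0.3, -0.6]
gripper_width: 0.417
```

```bash
python3 ov.py .019 .0045 s9.png
```

```text
[0.61523542 0.012202   0.12521199] 0.4120730424756115 [-1.08182891 -0.70678517 -0.85547664]
```

View pics/s9.png

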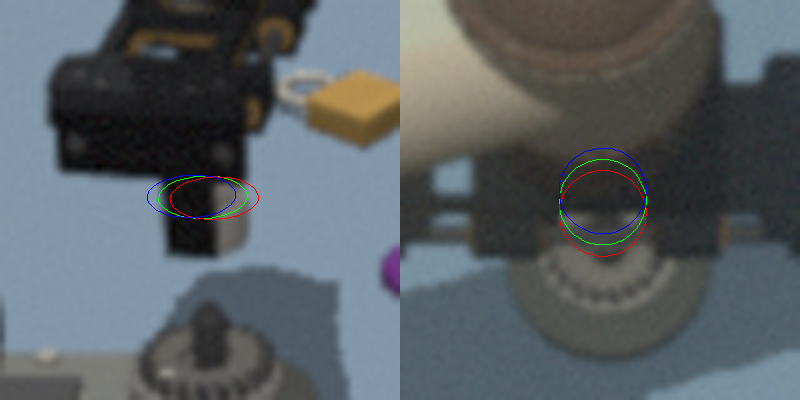

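The sleeve is held upright and centred in x to within ~1 mm of the TCP. I lower it.

step_arm([
  [[0,0,0,0.1,1,-0.1,30],[0,0,0,0.1,2,-0.1,30],[0,0,0,0.1,3,-0.1,30],[0,0,0,0.1,4,-0.1,30],[0,0,0,0.1,4.5,-0.1,30]],
])

```text
time_s: 15.68
tcp_pos: [0.6155, 0.0104, 0.0771]
ee_rot: [[1.0, -0.004, 0.001], [-0.001, -0.001, 1.0], [-0.004, -1.0, -0.001]]
wrist_force: [-0.3, -0.5, -1.1]
gripper_width: 0.414
```

step_arm([
  [[0,0,0,0,0.4,0,30],[0,0,0,0,0.8,0,30],[0,0,0,0,1.2,0,30],[0,0,0,0,1.4,0,30],[0,0,0,0,1.4,0,30]],
])

```text
time_s: 16.1
tcp_pos: [0.6166, 0.0105, 0.0653]
ee_rot: [[1.0, -0.001, 0.0], [-0.0, -0.0, 1.0], [-0.001, -1.0, -0.0]]
wrist_force: [0.7, 0.3, -0.6]
gripper_width: 0.417
```

step_arm([
  [[0,0,0,0,0.15,0.05,30],[0,0,0,0,0.15,0.05,30],[0,0,0,0,0.15,0.05,45],[0,0,0,0,0.15,0.05,60],[0,0,0,0,0.15,0.05,65]],
])

```text
time_s: 16.52
tcp_pos: [0.6171, 0.0112, 0.0646]
ee_rot: [[1.0, 0.001, 0.0], [-0.0, 0.0, 1.0], [0.001, -1.0, 0.0]]
wrist_force: [0.2, -0.6, -0.4]
gripper_width: 0.521
```

step_arm([
  [[0,0,0,0,0,0,65],[0,0,0,0,0,0,65],[0,0,0,0,-2,0,65],[0,0,0,0,-5,0,75],[0,0,0,0,-7,0,75]],
])

```text
time_s: 16.93
tcp_pos: [0.6175, 0.011, 0.1362]
ee_rot: [[1.0, 0.002, -0.0], [0.0, -0.0, 1.0], [0.002, -1.0, -0.0]]
wrist_force: [0.3, 0.7, 0.3]
gripper_width: 0.716
```

step_arm([
  [[0,0,0,-2,0,-3,80],[0,0,0,-4,0,-6,80],[0,0,0,-6,0,-9,80],[0,0,0,-8,0,-12,80],[0,0,0,-10,0,-15,80]],
])

```text
time_s: 17.35
tcp_pos: [0.5157, -0.14, 0.1345]
ee_rot: [[1.0, 0.001, -0.0], [0.0, -0.0, 1.0], [0.001, -1.0, -0.0]]
wrist_force: [0.8, -1.0, 0.1]
gripper_width: 0.798
```

step_arm([
  [[0,0,0,-2,1,-3,80],[0,0,0,-4,2.5,-6,80],[0,0,0,-6.1,4,-9.4,80],[0,0,0,-6.1,6,-9.4,80],[0,0,0,-6.1,6,-9.4,80]],
])

```text
time_s: 17.77
tcp_pos: [0.452, -0.2338, 0.0713]
ee_rot: [[1.0, -0.007, 0.005], [-0.005, 0.002, 1.0], [-0.007, -1.0, 0.002]]
wrist_force: [-0.5, 0.4, -0.5]
gripper_width: 0.8
```

```bash
python3 - <<'E'
from h import *
c=cap('side');t=cap('top');s=r.sense();print(s['tcp_pos'],s['ee_rot'][0],s['gripper_width'])
f=lambda c,u,v:cv2.resize(cv2.cvtColor(c['image'],cv2.COLOR_RGB2BGR)[v-40:v+40,u-40:u+40],(400,400),interpolation=cv2.INTER_CUBIC)
cv2.imwrite('pics/s10.png',np.hstack([f(c,210,200),f(t,258,130)]))
E
```

```text
[ 0.45587939 -0.23307313  0.07429474] [ 9.99999699e-01 -7.33626383e-04  2.51779072e-04] 0.7996657836859541
```

View pics/s10.png

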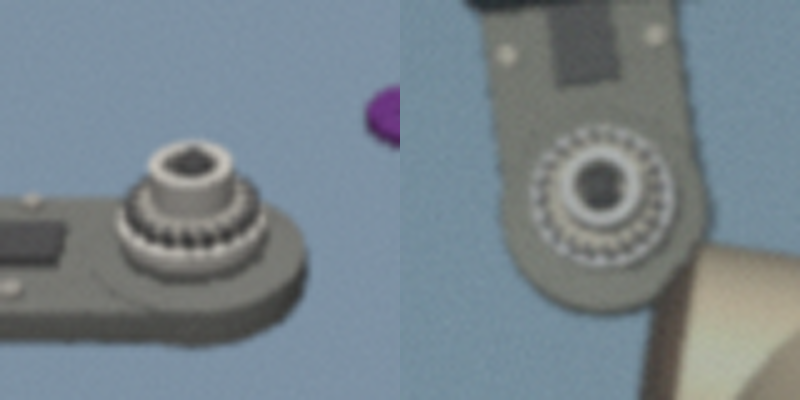

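The sleeve stands upright on the cutter with the pin tip inside it. Now the clamp ring, to TCP z ≈ 13 mm.

step_arm([
  [[0,0,0,0,1.5,0,80],[0,0,0,0,3,0,80],[0,0,0,0,4.5,0,80],[0,0,0,0,6,0,80],[0,0,0,0,6,0,80]],
])

```text
time_s: 18.28
tcp_pos: [0.456, -0.2316, 0.0132]
ee_rot: [[1.0, -0.002, -0.002], [0.002, 0.001, 1.0], [-0.002, -1.0, 0.001]]
wrist_force: [-0.4, -0.1, 0.1]
gripper_width: 0.8
```

step_arm([
  [[0,0,0,0,0,0,40],[0,0,0,0,0,0,40],[0,0,0,0,0,0,40],[0,0,0,0,0,0,40],[0,0,0,0,0,0,40]],
])

```text
time_s: 18.7
tcp_pos: [0.4567, -0.233, 0.0154]
ee_rot: [[1.0, 0.002, -0.0], [0.0, -0.001, 1.0], [0.002, -1.0, -0.001]]
wrist_force: [-0.3, 2.0, 4.1]
gripper_width: 0.527
```

step_arm([
  [[0,0,0,0,-1,0,40],[0,0,0,0,-4,0,40],[0,0,0,0,-7,0,40],[0,0,0,0,-10,0,40],[0,0,0,0,-11,0,40]],
])

```text
time_s: 19.12
tcp_pos: [0.4579, -0.2337, 0.1294]
ee_rot: [[1.0, 0.008, -0.001], [0.001, -0.002, 1.0], [0.008, -1.0, -0.002]]
wrist_force: [1.5, 0.1, -1.6]
gripper_width: 0.528
```

step_arm([
  [[0,0,0,2,0,3,40],[0,0,0,4,0,6,40],[0,0,0,6,0,9,40],[0,0,0,8,0,12,40],[0,0,0,10,0,15,40]],
])

```text
time_s: 19.53
tcp_pos: [0.5558, -0.0815, 0.1244]
ee_rot: [[1.0, -0.001, 0.001], [-0.001, 0.0, 1.0], [-0.001, -1.0, 0.0]]
wrist_force: [1.0, -0.5, -0.8]
gripper_width: 0.528
```

step_arm([
  [[0,0,0,2,0,3,40],[0,0,0,4,0,6,40],[0,0,0,6,0,9.4,40],[0,0,0,6,0,9.4,40],[0,0,0,6,0,9.4,40]],
])

```text
time_s: 19.95
tcp_pos: [0.616, 0.0128, 0.1235]
ee_rot: [[1.0, -0.001, -0.002], [0.002, 0.0, 1.0], [-0.001, -1.0, 0.0]]
wrist_force: [-0.2, -0.1, -1.8]
gripper_width: 0.529
```

```bash
python3 ov.py .0235 -.0015 s11.png
```

```text
[0.61477692 0.01070213 0.1236942 ] 0.5296217859536981 [-0.52415848 -0.53124526 -1.93776831]
```

View pics/s11.png

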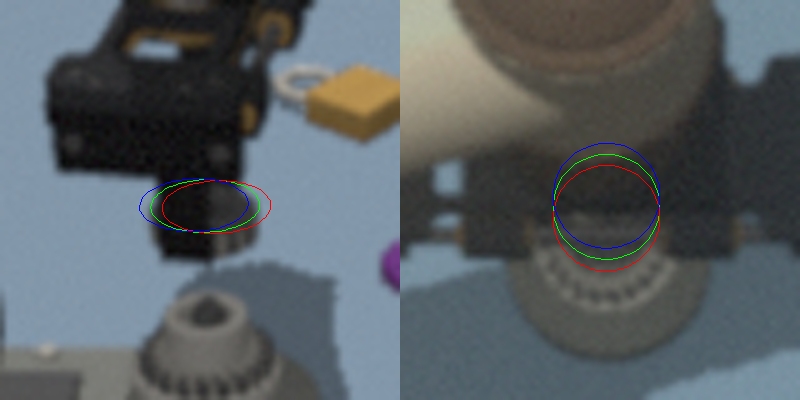

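step_arm([
  [[0,0,0,0.15,1,0.05,40],[0,0,0,0.15,2,0.05,40],[0,0,0,0.15,2.8,0.05,40],[0,0,0,0.15,3.2,0.05,40],[0,0,0,0.15,3.2,0.05,40]],
])

```text
time_s: 20.47
tcp_pos: [0.616, 0.0108, 0.0903]
ee_rot: [[1.0, -0.004, 0.001], [-0.001, -0.001, 1.0], [-0.004, -1.0, -0.001]]
wrist_force: [0.0, -0.4, -1.5]
gripper_width: 0.531
```

step_arm([
  [[0,0,0,0,0.2,0,40],[0,0,0,0,0.4,0,40],[0,0,0,0,0.6,0,40],[0,0,0,0,0.6,0,40],[0,0,0,0,0.6,0,40]],
])

```text
time_s: 20.88
tcp_pos: [0.6174, 0.0116, 0.0863]
ee_rot: [[1.0, 0.0, 0.0], [-0.0, 0.0, 1.0], [0.0, -1.0, 0.0]]
wrist_force: [-0.0, -0.8, -1.1]
gripper_width: 0.526
```

```bash
python3 ov.py .0235 -.0015 s12.png
```

```text
[0.61749951 0.0116447  0.08649093] 0.5274792515794827 [ 0.26935872  0.44476845 -0.48833702]
```

View pics/s12.png

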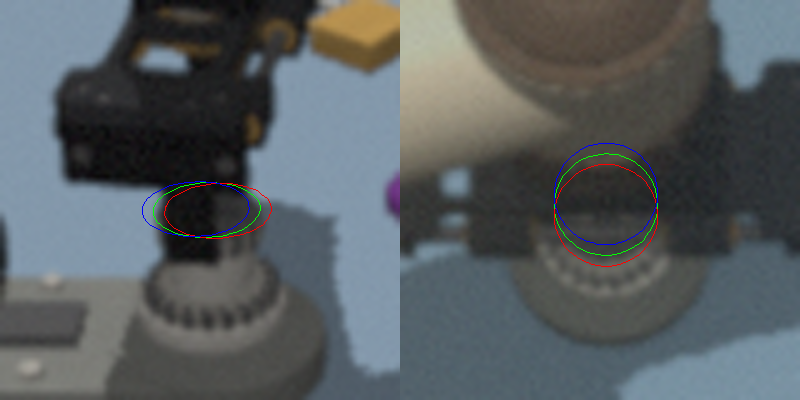

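The ring is over the sleeve with 3 mm left and no contact force. I lower 2.5 mm, shift x by −0.5 mm, and release.

step_arm([
  [[0,0,0,-0.05,0.15,0,40],[0,0,0,-0.05,0.25,0,40],[0,0,0,-0.05,0.25,0,40],[0,0,0,-0.05,0.25,0,40],[0,0,0,-0.05,0.25,0,40]],
])

```text
time_s: 21.4
tcp_pos: [0.6168, 0.0116, 0.0837]
ee_rot: [[1.0, 0.0, 0.0], [-0.0, -0.0, 1.0], [0.0, -1.0, -0.0]]
wrist_force: [0.3, -0.7, -1.4]
gripper_width: 0.529
```

step_arm([
  [[0,0,0,0,0.03,0,50],[0,0,0,0,0.03,0,60],[0,0,0,0,0.03,0,65],[0,0,0,0,0.03,0,70],[0,0,0,0,0.03,0,75]],
])

```text
time_s: 21.82
tcp_pos: [0.617, 0.0116, 0.0836]
ee_rot: [[1.0, 0.0, 0.0], [-0.0, 0.0, 1.0], [0.0, -1.0, 0.0]]
wrist_force: [0.0, 1.2, -0.6]
gripper_width: 0.701
```

step_arm([
  [[0,0,0,0,0,0,75],[0,0,0,0,0,0,75],[0,0,0,0,-2,0,75],[0,0,0,0,-5,0,75],[0,0,0,0,-7,0,75]],
])

```text
time_s: 22.23
tcp_pos: [0.6174, 0.0115, 0.1554]
ee_rot: [[1.0, 0.002, -0.0], [0.0, -0.0, 1.0], [0.002, -1.0, -0.0]]
wrist_force: [1.3, 1.2, 0.2]
gripper_width: 0.748
```

step_arm([
  [[0,0,0,-3,0,-3,75],[0,0,0,-6,0,-6,75],[0,0,0,-9,0,-9,75],[0,0,0,-12,0,-12,75],[0,0,0,-14,0,-14,75]],
])

```text
time_s: 22.65
tcp_pos: [0.474, -0.1298, 0.1535]
ee_rot: [[1.0, -0.001, 0.001], [-0.001, 0.0, 1.0], [-0.001, -1.0, 0.0]]
wrist_force: [-0.4, -0.7, -0.2]
gripper_width: 0.751
```

```bash
python3 - <<'E'
from h import *
c=cap('side','s13full.png');t=cap('top');s=r.sense();print(s['time_s'],s['tcp_pos'],s['gripper_width'],s['wrist_force'])
f=lambda c,u,v:cv2.resize(cv2.cvtColor(c['image'],cv2.COLOR_RGB2BGR)[v-40:v+40,u-40:u+40],(400,400),interpolation=cv2.INTER_CUBIC)
a,b=f(c,210,200),f(t,258,130)
for cc,im,u,v in((c,a,210,200),(t,b,258,130)):
  for R,z in((.034,.04),(.0235,.082)):
    q=np.array([proj(cc,(.6155+R*np.cos(k),.0113+R*np.sin(k),z)) for k in np.linspace(0,6.28,60)])
    cv2.polylines(im,[((q-[u-40,v-40]+.5)*5).astype(int)],True,(0,255,0),1)
cv2.imwrite('pics/s13.png',np.hstack([a,b]))
E
```

```text
22.75 [ 0.47286207 -0.13061876  0.15359749] 0.7511979503698468 [ 0.52573418 -0.06764818  0.9287573 ]
```

View pics/s13.png

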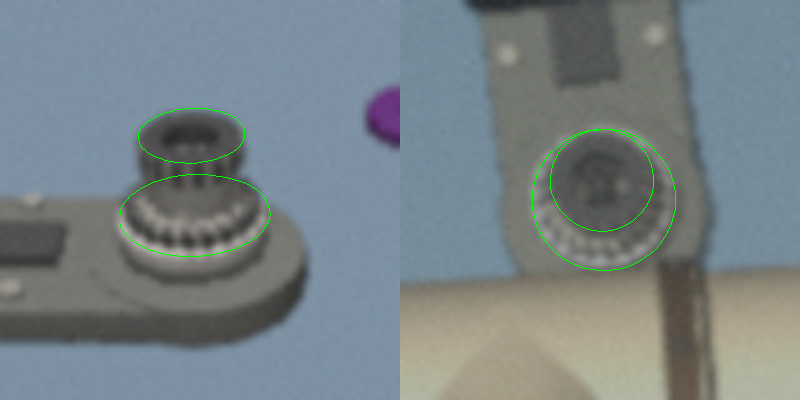

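View pics/s13full.png

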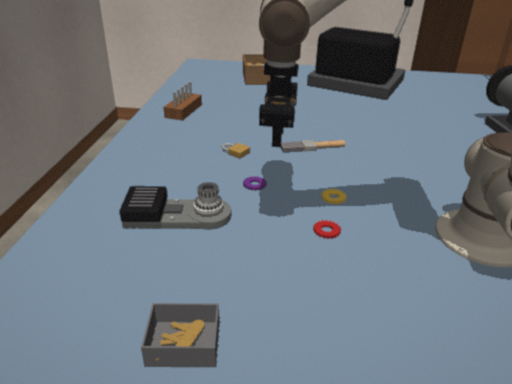

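All four parts match the predicted circles in both views (ring ~(208,188) in the side view), and the bystanders have not moved. I hand in.

```bash
python3 -c "
from station import r
print(r.finish_job())"
```

```text
the job is handed in; nothing more can be done
None
```

The spindle is back together: flange, cutter wheel, sleeve and clamp ring went onto the pin in that order, and I handed the job in at about 23 s. `finish_job` reports no verdict, so this rests on my own checks.

- **Stack:** I looked at the stack after each release, and every part lay flat on the one below. In the last pictures from both cameras, the flange rim and the clamp ring's top match the circles predicted for a centred stack at the right height, to about 1–2 mm.
- **Robot and bystanders:** The gripper is open and clear, about 0.2 m from the spindle. I saw no shift in the padlock, bin, brush or coloured look-alikes in the last side view, though I did not measure it. The wrist force readings I took stayed around 4 N or less.
- **Disagreements:**
    - The flange and cutter hung about 2 mm off the tool's centre line while carried, so I corrected that before lowering each one.
    - Gripper opening readings came out 1–2 mm below the stated part diameters. This did not affect the grips.

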